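# Stand the staining containers in their matching spill trays

### The arm

A 6-joint arm with a two-finger parallel gripper is mounted at the origin on the work surface. World frame = base frame: x ahead of the robot, y to its left, z up, the work surface at z = 0. Lengths are in m, angles in degrees, forces in N, time in s.
With the tool pointing down it reaches from about 0.35 to 0.875 m from the base axis. Payload 4.2 kg.
Tool frame: the origin (TCP) lies midway between the tips of the shut fingers; the grasp point (between the pads) lies 19 mm behind it; z points along the fingers, y is the direction in which the jaws open and shut (so a half turn about z gives the same grasp; the last joint's range is limited). The gripper opens to 87 mm and grips with 3 to 60 N. Pads are 19 mm wide; open, the fingers measure 117 mm over their backs; the gripper's body (75 mm by 190 mm) begins 51 mm behind the grasp point.
Start: joints at [-48.266, 22.042, 0.453, 0, -68.411, -14.817], TCP at [0.283, -0.557, 0.223] pointing down, gripper open.
Joint ranges: [-179.83, 179.83], [-69.29, 118.12], [-61.27, 80.66], [-181.25, 117.63], [-171.15, -9.14], [-177.46, 177.46]. Speed limits (degrees/s): [159.86, 159.86, 180, 180, 180, 180].

### API

Orientations are given as a 3x3 rotation matrix whose columns are the frame's x, y, z axes.
In Python, from station import r gives the robot as it stands.
- The arm moves only by the tool play_rows, never from a script. Its argument "commands" is a list that holds one entry, the list of rows, each a list of 7 numbers: the shift along the world's x, y, z in m, then the turn, a rotation vector about the world's x, y, z in rad, then the closure, from 0 (fully open) to 1 (shut). A call has 1 to 5 rows; each row is the pose to reach, as a shift and turn from the pose commanded when the call began; what a row does not reach only later rows make up. A row lasts 1/10 s, in which the tool goes at most 50 mm and 8.59 degrees, less where a joint would pass 70% of its speed; a pose out of reach is approached as far as the arm can. A call with a gripper value outside its range is refused whole. The fingers move at their own pace and stop on an object; the grip force is fixed at half the most. Time passes only in rows, so rows that repeat a pose let the fingers close. It gives the time, the measured TCP pose, the force and the opening at its end, in the units of the state.
- r.sense(): the state, without advancing time (a new reading comes with each control period).
- r.capture(name): name is "side" or "top"; returns a dict with "image" (420x560x3 uint8, red, green, blue), "range_z" (420x560 float32, m along the optical axis (not along the pixel's ray), 0 where there is no reading), "intrinsics" (3x3 intrinsics, pixels), "extrinsics" (4x4, takes a point from camera to world coordinates). Camera axes: x right, y up, looking along -z (the intrinsics and any distortion apply to the point x, -y, -z); pixel columns grow to the right and rows downward; lengths in m; the calibration is good to about 2 mm. A picture is of the moment at which its call begins.
- r.finish_job(): hands the job in, once; it reports no verdict.
The state is a dict: "time_s": time; "joints": joint angles; "joint_velocities": joint speeds; "effort": joint torques, N m; "tcp_pos": TCP position; "ee_rot": TCP orientation; "wrist_force": force on the tool from outside, world axes, zero at the start; "moment": the same for the moment, N m; "gripper_width": opening from 0.0 (shut) to 1.0 (fully open).
Only numpy, scipy, OpenCV 4.12 (cv2) and the standard library are available. Lean on these libraries where they do the work, as an engineer would, in place of code of your own. Each camera call takes 0.05 s, during which the arm holds its last target. There are 200 camera calls.

### The job

Get the slide-staining bench ready: stand each of the four containers upright inside the low steel spill tray that matches its foot in shape and size - the blue-capped tube in the small round tray, the white footed jar in the large round one, the square dish in the square one and the slide box in the oblong one - each flat on the tray's floor within its rim. Set them down gently rather than dropping them, and leave the brown bottle and the white ceramic bowl standing where they are.

Things in the scene. Friction and masses are not known exactly. Their poses are not given: they have to be found in the camera images.
- tube_mid (a point): Sample tube with a flat foot, standing on the bench: round, pale translucent body 30 mm in diameter, with a blue screw cap 34 mm in diameter and 24 mm high; 92 mm high in all. This point is on its axis, 46 mm above its foot. Its z axis points up when it stands. About 50 g.
- jar_mid (a point): White staining jar, standing: round foot 58 mm in diameter and 7 mm thick, body 44 mm in diameter from 7 to 74 mm up, domed lid 50 mm in diameter (fixed on); 96 mm high in all. This point is on its axis, 48 mm above its foot. Its z axis points up when it stands. About 110 g.
- dish_mid (a point): Square pale grey-green glass staining dish, standing: 48 x 48 mm and 66 mm high, with a fixed lid 50 x 50 mm from 66 to 74 mm and a 12 mm square knob up to 80 mm. This point is on its vertical middle line, 40 mm above its foot; x and y axes are square to its sides. Its z axis points up when it stands. About 180 g.
- slidebox_mid (a point): Oblong box for microscope slides, standing: 82 mm long (along its x axis) and 34 mm wide (along y), 66 mm high; grey with a white fixed lid (83 x 35 mm) that makes the top 16 mm. This point is at its centre, 33 mm above its foot. Its z axis points up when it stands. About 120 g.
- tray_small_round: Spill tray for the tube: small round, outside diameter 56 mm, inside 48 mm. Brushed steel, fixed to the bench. 12 mm high, walls 4 mm thick, floor 3 mm thick; origin at the centre of its underside, on the bench.
- tray_large_round: Spill tray for the jar: large round, outside diameter 84 mm, inside 76 mm. Brushed steel, fixed to the bench. 12 mm high, walls 4 mm thick, floor 3 mm thick; origin at the centre of its underside, on the bench.
- tray_square: Spill tray for the square dish: outside 74 x 74 mm, inside 66 x 66 mm, sides along its x and y axes. Brushed steel, fixed to the bench. 12 mm high, walls 4 mm thick, floor 3 mm thick; origin at the centre of its underside, on the bench.
- tray_oblong: Spill tray for the slide box: outside 108 mm (along its x axis) x 60 mm (along y), inside 100 x 52 mm. Brushed steel, fixed to the bench. 12 mm high, walls 4 mm thick, floor 3 mm thick; origin at the centre of its underside, on the bench.
- amber_mid (a point): Bystander: brown glass reagent bottle with a black cap, 48 mm in diameter, 98 mm high, standing loose among the rest; leave it standing where it is. This point is on its axis, 49 mm up.
- mortar_mid (a point): Bystander: empty white ceramic bowl (a small mortar), 72 mm in diameter at the rim, 48 mm high, standing loose among the rest; leave it standing where it is. This point is on its axis, 24 mm up.
Not all that is in view belongs to the job. Leave any pink look-alike of the part that bears slidebox_mid alone.

How it is judged (in metres and radians):
At the end, for the whole second after the job is handed in: Each container stands upright (within 7 degrees), at rest and flat on the floor of its own tray: its middle is within 14 mm horizontally of the tray's middle and no more than 4 mm above its resting height there, so anywhere inside the rim counts (horizontal distance between tube_mid and tray_small_round below 0.014 m and z of tube_mid in the frame of tray_small_round below 0.053 m and angle between each of tube_mid, jar_mid, dish_mid, slidebox_mid's own z axis and vertical below 0.12 rad and linear speed of each of tube, jar, dish, slidebox below 0.02 m/s and horizontal distance between jar_mid and tray_large_round below 0.014 m and z of jar_mid in the frame of tray_large_round below 0.055 m and horizontal distance between dish_mid and tray_square below 0.014 m and z of dish_mid in the frame of tray_square below 0.047 m and horizontal distance between slidebox_mid and tray_oblong below 0.014 m and z of slidebox_mid in the frame of tray_oblong below 0.04 m); the robot touches nothing.
It fails at once if a container is dropped or knocked over (it moves faster than 0.8 m/s outside the gripper) ((linear speed of tube above 0.8 m/s and contact force between tube and the fingers below 0.1 N) or (linear speed of jar above 0.8 m/s and contact force between jar and the fingers below 0.1 N) or (linear speed of dish above 0.8 m/s and contact force between dish and the fingers below 0.1 N) or (linear speed of slidebox above 0.8 m/s and contact force between slidebox and the fingers below 0.1 N)).
It fails at once if the brown bottle or the white ceramic bowl is shifted by more than 30 mm or tipped over (distance of any of amber_mid, mortar_mid from where it was at the start of the episode above 0.03 m or angle between any of amber_mid, mortar_mid's own z axis and vertical above 0.5 rad).
It also fails if it takes over 126 s, if anything falls off the work surface, if the arm or the gripper's body presses on something with over 40 N, if the wrist force passes 120 N, or if a joint passes its speed limit or range.

## Working session

There is one attempt and no reset: what is moved stays moved. The work goes in short steps, Python scripts to look and compute and a tool call to move; the robot and the scene stay as the last step left them, time stands still between calls to the robot, and variables do not carry over. Pictures are saved under pics/ and viewed, about 12 in all and at most 16, crops included, and the job is handed in when it is done.

Besides the shell and the picture viewer there is one more tool, called after ">>>" in YAML: its name, and indented under it one key for each argument. play_rows: Moves the arm, as the interface text tells. Its arguments: {"type":"object","properties":{"commands":{"type":"array","items":{"type":"array","items":{"type":"array","items":{"type":"number"}}}}},"required":["commands"]}

```bash
mkdir -p pics; ls; python3 - <<'E'
from station import r
import cv2,numpy as np
for n in("top","side"):
    c=r.capture(n); np.savez(f"{n}0.npz",**c)
    cv2.imwrite(f"pics/{n}0.png",c["image"][:,:,::-1])
    print(n,c["intrinsics"],c["extrinsics"],(c["range_z"]>0).mean())
print(r.sense())
E
```

```text
pics
top [[495.91689806   0.         285.6836155 ]
 [  0.         495.91689806 201.89436236]
 [  0.           0.           1.        ]] [[-0.00191729  0.98997109 -0.14125711  0.38800555]
 [-0.99986803 -0.0041766  -0.01569958  0.04286552]
 [-0.01613211  0.14120837  0.98984845  1.24788433]
 [ 0.          0.          0.          1.        ]] 0.9960459183673469
side [[404.02715915   0.         275.87047615]
 [  0.         404.02715915 210.97186823]
 [  0.           0.           1.        ]] [[-0.78022563  0.46094989 -0.42281576  0.08609989]
 [-0.62545087 -0.58324326  0.51830349  0.6581445 ]
 [-0.00769251  0.66884415  0.74336285  0.93134089]
 [ 0.          0.          0.          1.        ]] 0.9960331632653061
{'time_s': 0.1, 'joints': array([-4.82683881e+01,  2.20862951e+01,  3.88336619e-01, -2.44718601e-02,
       -6.84123090e+01, -1.48145624e+01]), 'joint_velocities': array([ 0.05471331, -0.16260335,  0.12842861,  0.00431611,  0.03162156,
       -0.0620757 ]), 'effort': array([-5.07555451e-04, -3.91688561e+01,  1.87933642e+01,  4.23189595e+00,
        1.34624357e-02, -7.45901116e-05]), 'tcp_pos': array([ 0.28268662, -0.55681432,  0.2215768 ]), 'ee_rot': array([[-8.91734108e-01, -4.52558627e-01, -9.84642109e-04],
       [-4.52559686e-01,  8.91732493e-01,  1.70056030e-03],
       [ 1.08434126e-04,  1.96205695e-03, -9.99998069e-01]]), 'wrist_force': array([0.27336002, 0.12921638, 0.02490264]), 'moment': array([0.01585396, 0.02818812, 0.00086816]), 'gripper_width': 0.9999349749933307}
```

View pics/top0.png

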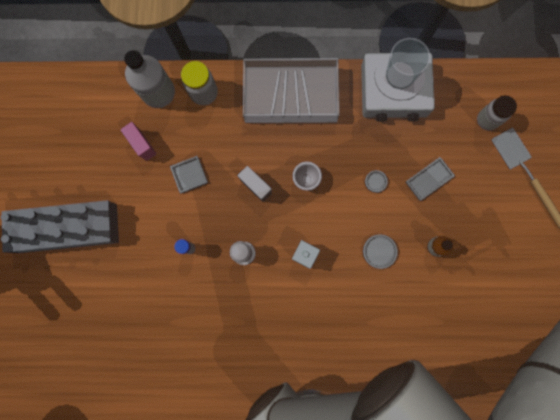

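View pics/side0.png

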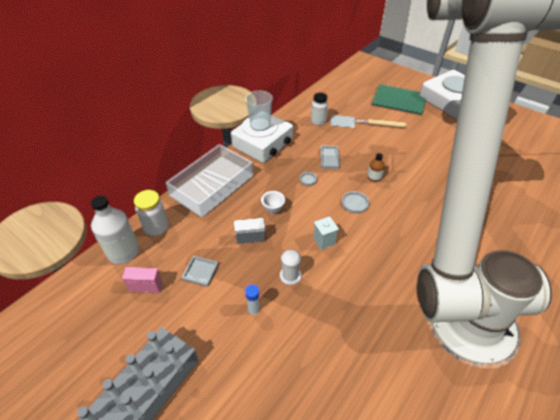

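The top view shows:
- **Containers:** tube cap (182,246), jar (242,253), dish (306,254).
- **Trays:** square (190,174), small round (376,181), large round (380,251), oblong (430,179).
- **Bystanders:** bowl (307,176), brown bottle (441,246).

There are two slide box candidates: the white/grey box at (255,182) and the pink one at (135,138). The white lid and grey body fit the description, and the pink one is the look-alike. I'll confirm this in a crop.

```bash
cat > h.py <<'E'
import numpy as np,cv2
def world(c):
    K,T,Z=c["intrinsics"],c["extrinsics"],c["range_z"]
    v,u=np.mgrid[:420,:560]
    P=np.stack([(u-K[0,2])/K[0,0]*Z,-(v-K[1,2])/K[1,1]*Z,-Z],-1)
    return P@T[:3,:3].T+T[:3,3]
def ray(c,uv,z):
    K,T=c["intrinsics"],c["extrinsics"]
    uv=np.atleast_2d(uv).astype(float)
    d=np.c_[(uv[:,0]-K[0,2])/K[0,0],-(uv[:,1]-K[1,2])/K[1,1],-np.ones(len(uv))]@T[:3,:3].T
    return T[:3,3]+d*((z-T[2,3])/d[:,2])[:,None]
def rect(xy):
    (cx,cy),(w,h),a=cv2.minAreaRect(np.float32(xy)*1000)
    if w<h: w,h,a=h,w,a+90
    return f"rect ({cx:.1f},{cy:.1f}) {w:.1f}x{h:.1f} long axis {(a+90)%180-90:.1f}"
E
python3 - <<'E'
import numpy as np,cv2
from h import *
for n,S in(("top",dict(tube=(182,246),jar=(242,253),dish=(306,254),box=(255,182),sq=(190,174),sr=(376,181),lr=(380,251),ob=(430,179),bowl=(307,176),amber=(441,246))),):
    c=dict(np.load(n+"0.npz"));P=world(c);z=P[...,2]
    print("table z",np.median(z[280:300,100:160]),z[280:300,100:160].std())
    for k,(u,v) in S.items():
        tray=k in("sq","sr","lr","ob")
        w=np.zeros(z.shape,bool);w[v-32:v+32,u-30:u+30]=1
        m=w&(z>.005)
        _,L,st,cc=cv2.connectedComponentsWithStats(m.astype(np.uint8))
        l=L[m][np.argmin(np.hypot(*(np.argwhere(m)-[v,u]).T))];m=L==l
        zt=np.percentile(z[m],90)
        t=m if tray else m&(z>np.percentile(z[m],95)-.012)
        uv=np.argwhere(t)[:,::-1]
        zt=.012 if tray else np.median(z[t])
        xy=ray(c,uv,zt)[:,:2]
        print(k,"px",st[l].tolist(),"zt %.3f"%zt,rect(xy),"mean",(xy.mean(0)*1000).round(1), "all-foot",rect(P[m][:,:2]))
    img=c["image"][:,:,::-1]
    cv2.imwrite("pics/crop1.png",np.hstack([cv2.resize(img[110:280,110:340],None,fx=3.4,fy=3.4,interpolation=cv2.INTER_CUBIC)]))
E
```

```text
table z -0.0010195066886918847 0.07202536780975638
tube px [174, 239, 21, 15, 242] zt 0.090 rect (450.9,304.5) 35.6x32.7 long axis 74.1 mean [450.9 305.3] all-foot rect (417.1,183.9) 287.3x32.7 long axis 74.4
jar px [230, 241, 25, 24, 438] zt 0.092 rect (437.4,167.9) 48.4x47.3 long axis -36.7 mean [437.7 168.2] all-foot rect (429.3,117.0) 160.1x56.4 long axis 80.3
dish px [292, 240, 28, 28, 453] zt 0.073 rect (432.6,15.0) 49.5x49.5 long axis -26.9 mean [432.6  15.5] all-foot rect (420.5,21.4) 77.4x49.6 long axis -27.3
box px [238, 166, 34, 36, 565] zt 0.065 rect (606.7,139.1) 82.2x34.5 long axis 44.7 mean [606.9 139.1] all-foot rect (522.7,90.2) 280.6x52.9 long axis 30.0
sq px [191, 174, 2, 3, 4] zt 0.012 rect (634.6,302.1) 5.2x2.6 long axis 1.4 mean [634.5 302.7] all-foot rect (635.7,304.6) 4.0x3.6 long axis 45.2
sr px [372, 181, 2, 4, 4] zt 0.012 rect (613.2,-156.1) 8.1x1.6 long axis -19.5 mean [ 612.9 -156.2] all-foot rect (614.3,-157.0) 8.3x1.7 long axis -19.7
lr px [382, 251, 1, 1, 1] zt 0.012 rect (440.6,-175.7) 0.0x0.0 long axis 0.0 mean [ 440.6 -175.7] all-foot rect (440.7,-176.3) 0.0x0.0 long axis 0.0
ob px [425, 178, 7, 3, 7] zt 0.012 rect (620.3,-296.4) 15.7x3.1 long axis 75.3 mean [ 620.5 -296.6] all-foot rect (509.1,-127.9) 418.5x12.6 long axis -56.4
bowl px [293, 161, 28, 29, 610] zt 0.046 rect (626.5,10.4) 70.3x66.6 long axis -0.3 mean [628.1   9.9] all-foot rect (524.7,10.9) 273.6x66.6 long axis -0.2
amber px [427, 236, 26, 20, 430] zt 0.096 rect (448.9,-309.5) 28.4x23.1 long axis -16.6 mean [ 451.6 -310.2] all-foot rect (433.4,-144.3) 382.3x47.7 long axis -83.5
```

View pics/crop1.png

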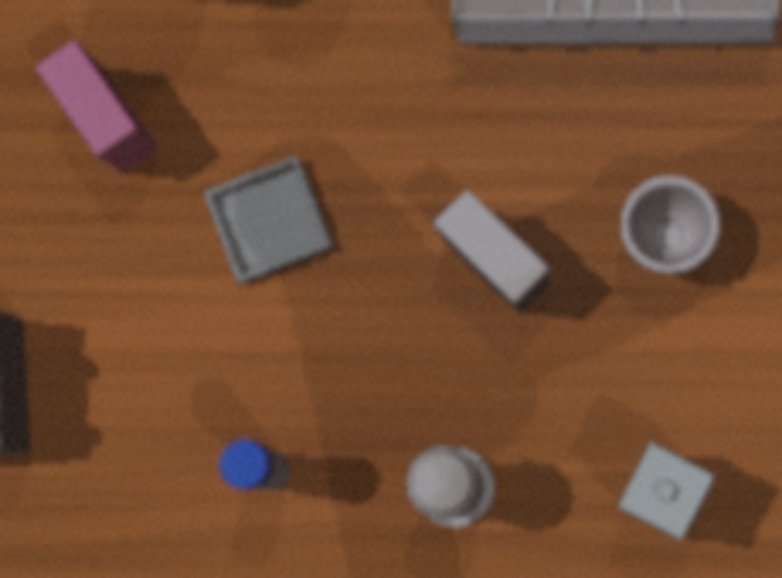

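The crop confirms it: the box at (255,182) has a white lid and is the one to use, and the one at (135,138) is pink. Next I'll measure the trays using low colour saturation.

```bash
python3 - <<'E'
import numpy as np,cv2
from h import *
for n,S in(("top",dict(sq=(190,174),sr=(376,181),lr=(380,251),ob=(430,179))),("side",dict(sq=(200,271),sr=(308,178),lr=(355,202),ob=(330,157)))):
    c=dict(np.load(n+"0.npz"));hsv=cv2.cvtColor(c["image"],cv2.COLOR_RGB2HSV)
    z=world(c)[...,2]
    for k,(u,v) in S.items():
        w=np.zeros(z.shape,np.uint8);w[v-26:v+26,u-26:u+26]=1
        m=w*((hsv[...,1]<115)&(z<.03)).astype(np.uint8)
        m=cv2.morphologyEx(m,cv2.MORPH_OPEN,np.ones((2,2),np.uint8)) if 0 else m
        _,L,st,_=cv2.connectedComponentsWithStats(m); l=1+np.argmax(st[1:,4])
        cn=max(cv2.findContours((L==l).astype(np.uint8),0,1)[0],key=cv2.contourArea)[:,0]
        xy=ray(c,cn,.012)[:,:2]; lo=ray(c,cn,0)[:,:2]
        print(n,k,st[l].tolist(),rect(xy),"|z0",rect(lo))
c=dict(np.load("top0.npz"))
cv2.imwrite("pics/crop2.png",cv2.resize(c["image"][150:280,345:475,::-1],None,fx=4.5,fy=4.5,interpolation=cv2.INTER_CUBIC))
E
```

```text
top sq [170, 155, 38, 39, 943] rect (637.1,309.7) 80.0x79.3 long axis 21.5 |z0 rect (639.5,312.3) 80.8x80.0 long axis 21.5
top sr [364, 170, 24, 23, 433] rect (616.8,-164.6) 58.2x56.5 long axis 89.7 |z0 rect (619.0,-166.6) 58.7x57.0 long axis 89.7
top lr [362, 234, 36, 35, 989] rect (440.8,-169.7) 86.7x83.8 long axis 89.8 |z0 rect (441.3,-171.7) 87.5x84.6 long axis 89.8
top ob [406, 157, 49, 44, 1127] rect (622.5,-301.2) 113.6x64.6 long axis -54.5 |z0 rect (624.8,-304.6) 114.7x65.3 long axis -54.5
side sq [181, 255, 38, 32, 810] rect (636.9,312.9) 85.9x83.2 long axis -68.4 |z0 rect (644.0,308.4) 87.0x84.3 long axis -68.4
side sr [320, 152, 14, 17, 234] rect (620.1,-276.6) 86.6x45.6 long axis -55.5 |z0 rect (627.1,-288.8) 87.7x46.2 long axis -55.5
side lr [341, 190, 29, 24, 536] rect (440.7,-168.2) 100.0x87.1 long axis -57.4 |z0 rect (445.4,-179.0) 101.3x88.2 long axis -57.4
side ob [320, 145, 20, 25, 466] rect (622.4,-297.9) 128.7x65.9 long axis -55.5 |z0 rect (629.4,-310.4) 130.4x66.8 long axis -55.5
```

View pics/crop2.png

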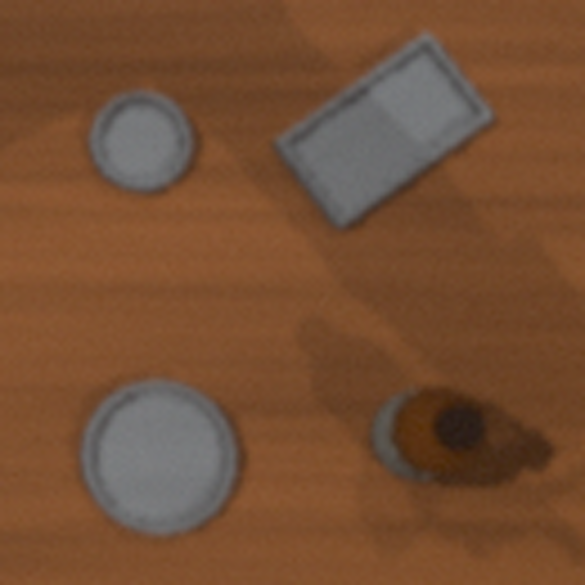

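The tray measurements are clear. The tube cap is at (451,305) mm and the jar at (437,168). Tray centres are lr (441,-170), sr (617,-164), ob (622,-301, long axis -55°) and sq (637,310, 21.5°). I'll do the jar first, starting with a move above it.

>>> play_rows:
  commands:
    - [[0.0103,0.0484,0,0,0,0,0],[0.0206,0.0968,0,0,0,0,0],[0.0309,0.1452,0,0,0,0,0],[0.0412,0.1936,0,0,0,0,0],[0.0515,0.242,0,0,0,0,0]]

```text
time_s: 0.6
tcp_pos: [0.3342, -0.3134, 0.2222]
ee_rot: [[-0.892, -0.452, -0.0], [-0.452, 0.892, 0.0], [0.0, 0.001, -1.0]]
wrist_force: [0.1, -0.2, 0.8]
gripper_width: 0.998
```

>>> play_rows:
  commands:
    - [[0.0103,0.0484,0,0,0,0,0],[0.0206,0.0968,0,0,0,0,0],[0.0309,0.1452,0,0,0,0,0],[0.0412,0.1936,0,0,0,0,0],[0.0515,0.242,0,0,0,0,0]]

```text
time_s: 1.1
tcp_pos: [0.3856, -0.0713, 0.2226]
ee_rot: [[-0.892, -0.453, 0.0], [-0.453, 0.892, 0.0], [-0.0, 0.0, -1.0]]
wrist_force: [1.4, -0.2, 0.4]
gripper_width: 1.003
```

>>> play_rows:
  commands:
    - [[0.0103,0.0484,0,0,0,0,0],[0.0206,0.0968,0,0,0,0,0],[0.0309,0.1452,0,0,0,0,0],[0.0412,0.1936,0,0,0,0,0],[0.0515,0.242,0,0,0,0,0]]

```text
time_s: 1.6
tcp_pos: [0.4371, 0.1708, 0.2225]
ee_rot: [[-0.891, -0.453, -0.0], [-0.453, 0.891, -0.0], [0.0, 0.0, -1.0]]
wrist_force: [1.1, -0.5, -0.5]
gripper_width: 1.004
```

>>> play_rows:
  commands:
    - [[0,-0.001,-0.04,0,0,0,0],[0,-0.001,-0.08,0,0,0,0],[0,-0.001,-0.12,0,0,0,0],[0,-0.001,-0.16,0,0,0,0],[0,-0.001,-0.186,0,0,0,0]]

```text
time_s: 2.1
tcp_pos: [0.4359, 0.1667, 0.0339]
ee_rot: [[-0.892, -0.452, -0.003], [-0.452, 0.892, -0.002], [0.004, -0.001, -1.0]]
wrist_force: [-0.1, -0.3, -0.2]
gripper_width: 0.999
```

>>> play_rows:
  commands:
    - [[0,0,0,0,0,0,0.3],[0,0,0,0,0,0,0.4],[0,0,0,0,0,0,0.5],[0,0,0,0,0,0,0.7],[0,0,0,0,0,0,0.7]]

```text
time_s: 2.6
tcp_pos: [0.4381, 0.1682, 0.0378]
ee_rot: [[-0.892, -0.453, 0.002], [-0.453, 0.892, 0.002], [-0.003, 0.001, -1.0]]
wrist_force: [-0.6, 0.1, -0.5]
gripper_width: 0.629
```

>>> play_rows:
  commands:
    - [[0,0,0,0,0,0,0.7],[0,0,0,0,0,0,0.7],[0,0,0.01,0,0,0,0.7],[0,0,0.03,0,0,0,0.7],[0,0,0.05,0,0,0,0.7]]

```text
time_s: 3.1
tcp_pos: [0.4368, 0.1671, 0.087]
ee_rot: [[-0.892, -0.453, -0.002], [-0.453, 0.892, -0.001], [0.002, -0.0, -1.0]]
wrist_force: [0.5, 0.7, -1.5]
gripper_width: 0.559
```

The opening reads 48.6 mm, where 44 mm was expected. I'll check the grip with a picture.

```bash
cat >> h.py <<'E'
def snap(name,out,u,v,w,h,f):
    from station import r
    c=r.capture(name); cv2.imwrite(out,cv2.resize(c["image"][v:v+h,u:u+w,::-1],None,fx=f,fy=f,interpolation=cv2.INTER_CUBIC))
    s=r.sense(); print(s["time_s"],s["tcp_pos"].round(4),s["gripper_width"],s["wrist_force"].round(2)); return c
E
python3 -c "
from h import *
snap('side','pics/s1.png',200,150,200,150,4)"
```

```text
3.15 [0.4389 0.1685 0.0903] 0.5563457439779569 [0.25 1.21 0.71]
```

View pics/s1.png

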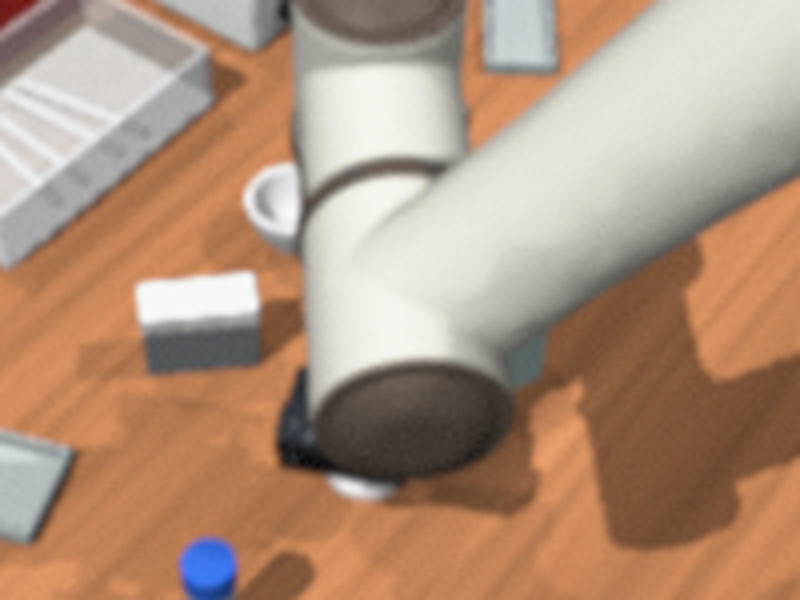

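The arm hides most of the jar, and only its white foot shows at crop (365,485). I'll lift it and look again.

>>> play_rows:
  commands:
    - [[0,0,0.02,0,0,0,0.7],[0,0,0.05,0,0,0,0.7],[0,0,0.075,0,0,0,0.7],[0,0,0.095,0,0,0,0.7],[0,0,0.095,0,0,0,0.7]]

```text
time_s: 3.65
tcp_pos: [0.4387, 0.1685, 0.184]
ee_rot: [[-0.892, -0.453, 0.005], [-0.453, 0.892, 0.003], [-0.006, 0.001, -1.0]]
wrist_force: [0.1, 1.0, -1.6]
gripper_width: 0.558
```

```bash
python3 -c "
from h import *
c=snap('side','pics/s2.png',180,120,220,165,3.6)
P=world(c)
m=np.zeros((420,560),bool);m[180:300,240:340]=1
rgb=c['image'].astype(int)
w=m&(rgb.min(2)>120)&(P[...,2]<.17)&(P[...,2]>.03)&(np.hypot(P[...,0]-.437,P[...,1]-.168)<.06)
print(w.sum(), np.percentile(P[w],[1,50,99],axis=0) if w.any() else '')"
```

```text
3.7 [0.4375 0.1679 0.1822] 0.558341484403406 [-0.47 -0.83 -1.34]
114 [[0.41199848 0.17003185 0.14756758]
 [0.43087524 0.19048191 0.15550617]
 [0.45755507 0.1984986  0.1670735 ]]
```

View pics/s2.png

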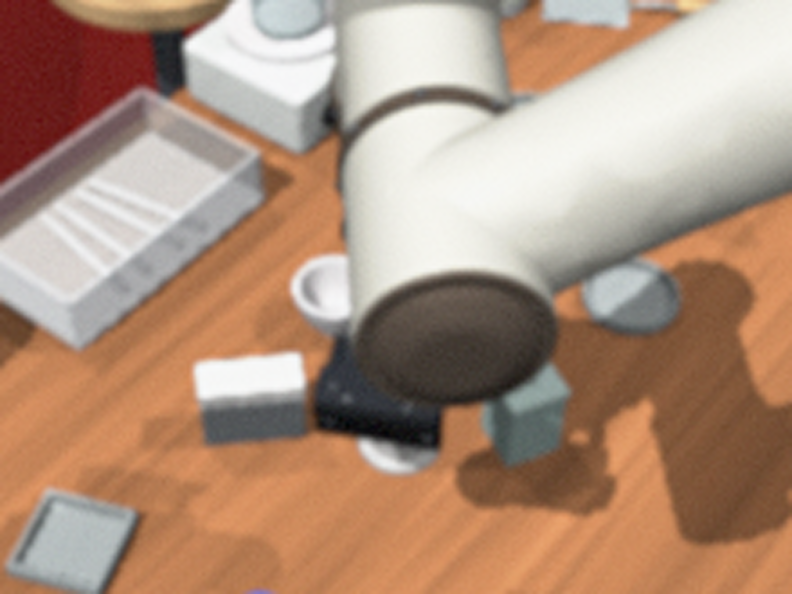

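The jar is held upright and its foot is at z≈0.147, so I'll carry it to the large round tray.

>>> play_rows:
  commands:
    - [[0.0004,-0.02,0,0,0,0,0.7],[0.0008,-0.055,0,0,0,0,0.7],[0.0012,-0.095,0,0,0,0,0.7],[0.0016,-0.135,0,0,0,0,0.7],[0.002,-0.175,0,0,0,0,0.7]]

```text
time_s: 4.2
tcp_pos: [0.4379, -0.0089, 0.1797]
ee_rot: [[-0.892, -0.453, -0.004], [-0.453, 0.892, -0.001], [0.003, 0.001, -1.0]]
wrist_force: [0.6, 0.4, -1.7]
gripper_width: 0.554
```

>>> play_rows:
  commands:
    - [[0.0004,-0.04,0,0,0,0,0.7],[0.0008,-0.08,0,0,0,0,0.7],[0.0012,-0.12,0,0,0,0,0.7],[0.0016,-0.15,0,0,0,0,0.7],[0.0016,-0.163,0,0,0,0,0.7]]

```text
time_s: 4.7
tcp_pos: [0.4396, -0.1722, 0.1795]
ee_rot: [[-0.893, -0.45, -0.004], [-0.45, 0.893, 0.001], [0.003, 0.002, -1.0]]
wrist_force: [-0.8, -0.2, -2.3]
gripper_width: 0.553
```

>>> play_rows:
  commands:
    - [[0,0,-0.02,0,0,0,0.7],[0,0,-0.05,0,0,0,0.7],[0,0,-0.08,0,0,0,0.7],[0,0,-0.11,0,0,0,0.7],[0,0,-0.12,0,0,0,0.7]]

```text
time_s: 5.2
tcp_pos: [0.4379, -0.1695, 0.058]
ee_rot: [[-0.892, -0.452, -0.008], [-0.452, 0.892, 0.001], [0.007, 0.005, -1.0]]
wrist_force: [-0.5, 0.0, -1.8]
gripper_width: 0.552
```

>>> play_rows:
  commands:
    - [[0,0,-0.005,0,0,0,0.7],[0,0,-0.01,0,0,0,0.7],[0,0,-0.015,0,0,0,0.7],[0,0,-0.019,0,0,0,0.7],[0,0,-0.021,0,0,0,0.7]]

```text
time_s: 5.7
tcp_pos: [0.4413, -0.1703, 0.0407]
ee_rot: [[-0.892, -0.453, 0.001], [-0.453, 0.892, -0.0], [-0.001, -0.0, -1.0]]
wrist_force: [0.1, -0.9, -1.3]
gripper_width: 0.556
```

>>> play_rows:
  commands:
    - [[0,0,-0.001,0,0,0,0.7],[0,0,-0.001,0,0,0,0.42],[0,0,-0.001,0,0,0,0.35],[0,0,-0.001,0,0,0,0.2],[0,0,-0.001,0,0,0,0]]

```text
time_s: 6.2
tcp_pos: [0.4413, -0.1703, 0.0396]
ee_rot: [[-0.892, -0.453, 0.001], [-0.453, 0.892, -0.0], [-0.0, -0.0, -1.0]]
wrist_force: [-0.7, 0.5, -0.3]
gripper_width: 0.746
```

>>> play_rows:
  commands:
    - [[0,0,0,0,0,0,0],[0,0,0,0,0,0,0],[0,0,0.03,0,0,0,0],[0,0,0.08,0,0,0,0],[0,0,0.12,0,0,0,0]]

```text
time_s: 6.7
tcp_pos: [0.4412, -0.1704, 0.1616]
ee_rot: [[-0.891, -0.453, 0.001], [-0.453, 0.891, -0.001], [-0.0, -0.001, -1.0]]
wrist_force: [1.0, -0.1, 0.0]
gripper_width: 0.991
```

>>> play_rows:
  commands:
    - [[0,0.02,0.03,0,0,0,0],[0.002,0.065,0.04,0,0,0,0],[0.004,0.11,0.04,0,0,0,0],[0.006,0.155,0.04,0,0,0,0],[0.008,0.2,0.04,0,0,0,0]]

```text
time_s: 7.2
tcp_pos: [0.4487, 0.0314, 0.1999]
ee_rot: [[-0.892, -0.452, 0.001], [-0.452, 0.892, 0.0], [-0.001, -0.0, -1.0]]
wrist_force: [1.5, -0.2, 0.4]
gripper_width: 0.999
```

```bash
python3 -c "
from h import *
snap('side','pics/s3.png',240,120,200,150,4)"
```

```text
7.25 [0.45   0.0361 0.2   ] 1.0019584877811947 [-0.43  3.9  -0.57]
```

View pics/s3.png

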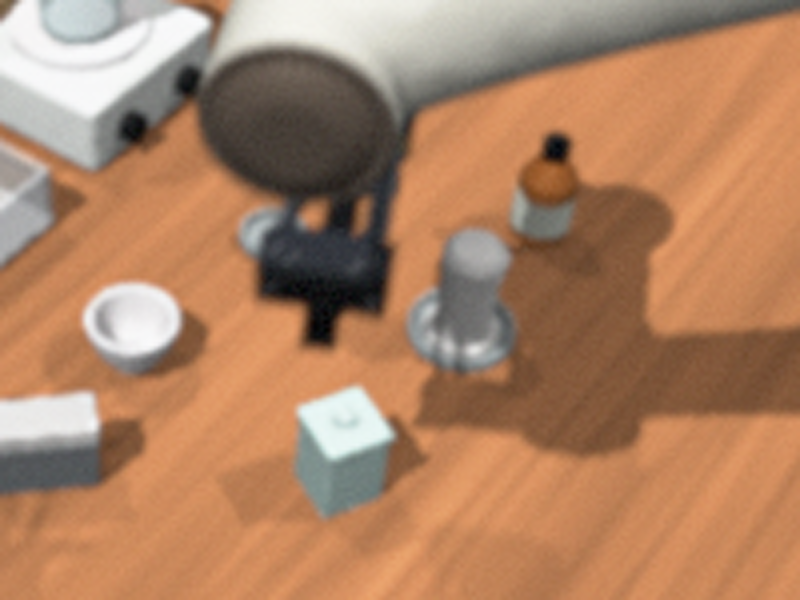

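The jar stands upright in the large round tray at crop (462,330). Next is the tube.

>>> play_rows:
  commands:
    - [[0,0.045,0,0,0,0,0],[0,0.09,0,0,0,0,0],[0.001,0.135,0,0,0,0,0],[0.001,0.18,0,0,0,0,0],[0.002,0.225,0,0,0,0,0]]

```text
time_s: 7.75
tcp_pos: [0.4506, 0.2565, 0.1996]
ee_rot: [[-0.891, -0.453, 0.0], [-0.453, 0.891, 0.0], [-0.0, 0.0, -1.0]]
wrist_force: [0.8, 0.3, 0.6]
gripper_width: 1.001
```

>>> play_rows:
  commands:
    - [[0,0.035,0,0,0,0,0],[0,0.05,0,0,0,0,0],[0,0.05,-0.03,0,0,0,0],[0,0.05,-0.065,0,0,0,0],[0,0.05,-0.1,0,0,0,0]]

```text
time_s: 8.25
tcp_pos: [0.451, 0.3043, 0.0987]
ee_rot: [[-0.892, -0.452, 0.0], [-0.452, 0.892, 0.001], [-0.001, 0.0, -1.0]]
wrist_force: [0.1, 0.2, -0.7]
gripper_width: 0.996
```

>>> play_rows:
  commands:
    - [[0,0,-0.02,0,0,0,0],[0,0,-0.035,0,0,0,0],[0,0,-0.039,0,0,0,0.3],[0,0,-0.039,0,0,0,0.45],[0,0,-0.039,0,0,0,0.55]]

```text
time_s: 8.75
tcp_pos: [0.4516, 0.305, 0.0615]
ee_rot: [[-0.892, -0.453, 0.001], [-0.453, 0.892, 0.001], [-0.002, 0.0, -1.0]]
wrist_force: [0.1, -0.7, -0.3]
gripper_width: 0.815
```

>>> play_rows:
  commands:
    - [[0,0,0,0,0,0,0.6],[0,0,0,0,0,0,0.7],[0,0,0,0,0,0,0.8],[0,0,0,0,0,0,0.8],[0,0,0,0,0,0,0.8]]

```text
time_s: 9.25
tcp_pos: [0.4511, 0.3048, 0.0607]
ee_rot: [[-0.892, -0.453, 0.0], [-0.453, 0.892, 0.0], [-0.0, 0.0, -1.0]]
wrist_force: [-0.4, 0.7, 0.7]
gripper_width: 0.381
```

>>> play_rows:
  commands:
    - [[0,0,0.01,0,0,0,0.8],[0,0,0.03,0,0,0,0.8],[0,0,0.06,0,0,0,0.8],[0,0,0.1,0,0,0,0.8],[0,0,0.13,0,0,0,0.8]]

```text
time_s: 9.75
tcp_pos: [0.4515, 0.305, 0.1936]
ee_rot: [[-0.891, -0.453, 0.002], [-0.453, 0.891, 0.002], [-0.003, 0.0, -1.0]]
wrist_force: [0.2, 0.5, 0.2]
gripper_width: 0.383
```

>>> play_rows:
  commands:
    - [[0.007,-0.02,0,0,0,0,0.8],[0.021,-0.059,0,0,0,0,0.8],[0.035,-0.098,0,0,0,0,0.8],[0.049,-0.137,0,0,0,0,0.8],[0.063,-0.176,0,0,0,0,0.8]]

```text
time_s: 10.25
tcp_pos: [0.5143, 0.1273, 0.1914]
ee_rot: [[-0.891, -0.453, 0.001], [-0.453, 0.891, 0.0], [-0.001, -0.0, -1.0]]
wrist_force: [0.7, 0.3, 0.7]
gripper_width: 0.38
```

>>> play_rows:
  commands:
    - [[0.014,-0.039,0,0,0,0,0.8],[0.028,-0.078,0,0,0,0,0.8],[0.042,-0.117,0,0,0,0,0.8],[0.056,-0.156,0,0,0,0,0.8],[0.07,-0.195,0,0,0,0,0.8]]

```text
time_s: 10.75
tcp_pos: [0.5843, -0.0679, 0.1914]
ee_rot: [[-0.892, -0.453, 0.001], [-0.453, 0.892, 0.0], [-0.001, -0.0, -1.0]]
wrist_force: [-0.0, 0.8, -0.3]
gripper_width: 0.377
```

>>> play_rows:
  commands:
    - [[0.014,-0.039,0,0,0,0,0.8],[0.028,-0.078,0,0,0,0,0.8],[0.033,-0.0985,0,0,0,0,0.8],[0.033,-0.0985,-0.02,0,0,0,0.8],[0.033,-0.0985,-0.05,0,0,0,0.8]]

```text
time_s: 11.25
tcp_pos: [0.6185, -0.1662, 0.1425]
ee_rot: [[-0.892, -0.451, 0.005], [-0.451, 0.892, -0.001], [-0.004, -0.003, -1.0]]
wrist_force: [0.2, -0.6, -1.1]
gripper_width: 0.381
```

>>> play_rows:
  commands:
    - [[0,0,-0.02,0,0,0,0.8],[0,0,-0.04,0,0,0,0.8],[0,0,-0.055,0,0,0,0.8],[0,0,-0.065,0,0,0,0.8],[0,0,-0.07,0,0,0,0.8]]

```text
time_s: 11.75
tcp_pos: [0.6167, -0.1648, 0.07]
ee_rot: [[-0.892, -0.453, -0.001], [-0.453, 0.892, 0.0], [0.001, 0.001, -1.0]]
wrist_force: [0.3, 0.0, -0.6]
gripper_width: 0.376
```

>>> play_rows:
  commands:
    - [[0,0,-0.003,0,0,0,0.8],[0,0,-0.006,0,0,0,0.8],[0,0,-0.0075,0,0,0,0.8],[0,0,-0.0075,0,0,0,0.8],[0,0,-0.0075,0,0,0,0.8]]

```text
time_s: 12.25
tcp_pos: [0.6175, -0.1648, 0.0638]
ee_rot: [[-0.892, -0.453, 0.001], [-0.453, 0.892, -0.0], [-0.001, -0.001, -1.0]]
wrist_force: [-0.6, 0.2, 1.0]
gripper_width: 0.381
```

>>> play_rows:
  commands:
    - [[0,0,0,0,0,0,0.6],[0,0,0,0,0,0,0.5],[0,0,0,0,0,0,0.35],[0,0,0,0,0,0,0],[0,0,0,0,0,0,0]]

```text
time_s: 12.75
tcp_pos: [0.617, -0.1648, 0.0629]
ee_rot: [[-0.892, -0.453, -0.0], [-0.453, 0.892, 0.0], [0.0, 0.0, -1.0]]
wrist_force: [-0.2, -0.6, -0.5]
gripper_width: 0.675
```

>>> play_rows:
  commands:
    - [[0,0,0,0,0,0,0],[0,0,0,0,0,0,0],[0,0,0.03,0,0,0,0],[0,0,0.07,0,0,0,0],[0,0,0.1,0,0,0,0]]

```text
time_s: 13.25
tcp_pos: [0.6176, -0.165, 0.1652]
ee_rot: [[-0.891, -0.453, 0.002], [-0.453, 0.891, -0.001], [-0.001, -0.001, -1.0]]
wrist_force: [1.8, 0.4, 0.7]
gripper_width: 0.991
```

>>> play_rows:
  commands:
    - [[-0.002,0.035,0,0,0,0.06,0],[-0.004,0.075,0,0,0,0.12,0],[-0.006,0.12,0,0,0,0.18,0],[-0.008,0.165,0,0,0,0.24,0],[-0.01,0.21,0,0,0,0.311,0]]

```text
time_s: 13.75
tcp_pos: [0.6068, 0.0469, 0.1633]
ee_rot: [[-0.709, -0.706, 0.0], [-0.706, 0.709, 0.0], [-0.0, -0.0, -1.0]]
wrist_force: [0.1, -0.3, 0.4]
gripper_width: 1.0
```

```bash
python3 -c "
from h import *
snap('side','pics/s4.png',200,110,240,180,3.3)"
```

```text
13.8 [0.6071 0.0526 0.1633] 1.0000211621265205 [-0.95  2.01 -0.9 ]
```

View pics/s4.png

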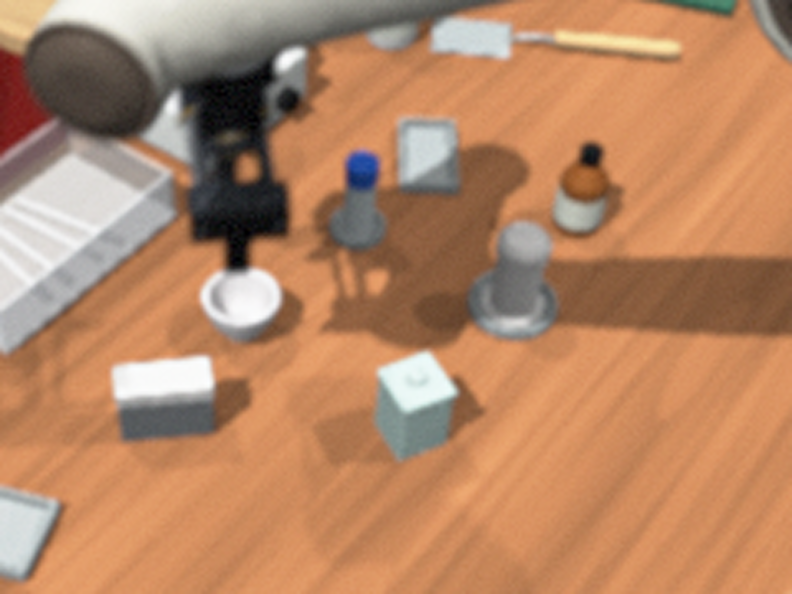

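The tube (crop 362,200) and the jar (515,270) stand in their trays, and the bystanders haven't moved. Next is the slide box.

>>> play_rows:
  commands:
    - [[0,0.04,0,0,0,0,0],[0,0.08,0,0,0,0,0],[0,0.0935,0,0,0,0,0],[0,0.0935,-0.03,0,0,0,0],[0,0.0935,-0.06,0,0,0,0]]

```text
time_s: 14.3
tcp_pos: [0.6076, 0.1396, 0.1033]
ee_rot: [[-0.71, -0.705, 0.003], [-0.705, 0.71, 0.001], [-0.003, -0.001, -1.0]]
wrist_force: [-0.3, 0.7, -0.1]
gripper_width: 0.999
```

>>> play_rows:
  commands:
    - [[0,0,-0.03,0,0,0,0],[0,0,-0.06,0,0,0,0],[0,0,-0.08,0,0,0,0],[0,0,-0.0825,0,0,0,0.3],[0,0,-0.0825,0,0,0,0.45]]

```text
time_s: 14.8
tcp_pos: [0.6072, 0.1383, 0.0205]
ee_rot: [[-0.71, -0.704, -0.001], [-0.704, 0.71, -0.001], [0.001, -0.0, -1.0]]
wrist_force: [-0.2, 0.6, 0.4]
gripper_width: 0.893
```

>>> play_rows:
  commands:
    - [[0,0,0,0,0,0,0.55],[0,0,0,0,0,0,0.6],[0,0,0,0,0,0,0.7],[0,0,0,0,0,0,0.8],[0,0,0,0,0,0,0.8]]

```text
time_s: 15.3
tcp_pos: [0.6072, 0.1388, 0.021]
ee_rot: [[-0.71, -0.704, 0.001], [-0.704, 0.71, 0.0], [-0.001, -0.0, -1.0]]
wrist_force: [-0.7, -0.8, -0.1]
gripper_width: 0.447
```

>>> play_rows:
  commands:
    - [[0,0,0,0,0,0,0.8],[0,0,0.02,0,0,0,0.8],[0,0,0.05,0,0,0,0.8],[0,0,0.08,0,0,0,0.8],[0,0,0.1,0,0,0,0.8]]

```text
time_s: 15.8
tcp_pos: [0.6077, 0.139, 0.1226]
ee_rot: [[-0.71, -0.704, 0.002], [-0.704, 0.71, 0.001], [-0.002, -0.001, -1.0]]
wrist_force: [0.2, -1.3, -0.1]
gripper_width: 0.401
```

>>> play_rows:
  commands:
    - [[0,0,0.02,0,0,0,0.8],[0,-0.03,0.04,0,0,0.12,0.8],[0.001,-0.07,0.04,0,0,0.24,0.8],[0.003,-0.11,0.04,0,0,0.37,0.8],[0.005,-0.15,0.04,0,0,0.5,0.8]]

```text
time_s: 16.3
tcp_pos: [0.6116, -0.0124, 0.1605]
ee_rot: [[-0.28, -0.96, -0.0], [-0.96, 0.28, 0.0], [-0.0, 0.0, -1.0]]
wrist_force: [1.5, -0.3, -0.2]
gripper_width: 0.396
```

>>> play_rows:
  commands:
    - [[0.002,-0.04,0,0,0,0.12,0.8],[0.004,-0.08,0,0,0,0.24,0.8],[0.006,-0.12,0,0,0,0.36,0.8],[0.008,-0.16,0,0,0,0.48,0.8],[0.01,-0.2,0,0,0,0.6,0.8]]

```text
time_s: 16.8
tcp_pos: [0.6216, -0.2128, 0.1601]
ee_rot: [[0.31, -0.951, -0.001], [-0.951, -0.31, 0.0], [-0.001, 0.001, -1.0]]
wrist_force: [0.2, 0.4, -0.3]
gripper_width: 0.401
```

>>> play_rows:
  commands:
    - [[0,-0.04,0,0,0,0.12,0.8],[0.0005,-0.075,0,0,0,0.24,0.8],[0.0005,-0.0895,0,0,0,0.3,0.8],[0.0005,-0.0895,0,0,0,0.3,0.8],[0.0005,-0.0895,-0.02,0,0,0.3,0.8]]

```text
time_s: 17.3
tcp_pos: [0.6241, -0.3016, 0.1431]
ee_rot: [[0.572, -0.82, 0.006], [-0.82, -0.572, -0.002], [0.005, -0.003, -1.0]]
wrist_force: [0.3, 0.3, -0.7]
gripper_width: 0.399
```

>>> play_rows:
  commands:
    - [[0,0,-0.03,0,0,0,0.8],[0,0,-0.06,0,0,0,0.8],[0,0,-0.085,0,0,0,0.8],[0,0,-0.1,0,0,0,0.8],[0,0,-0.1,0,0,0,0.8]]

```text
time_s: 17.8
tcp_pos: [0.621, -0.2995, 0.0378]
ee_rot: [[0.573, -0.82, -0.005], [-0.82, -0.573, 0.002], [-0.004, 0.003, -1.0]]
wrist_force: [-0.6, -0.9, -0.5]
gripper_width: 0.397
```

```bash
python3 -c "
from h import *
snap('side','pics/s5.png',260,90,160,120,5)"
```

```text
17.85 [ 0.6223 -0.3001  0.0399] 0.3981364207633838 [-0.05 -0.42 -0.74]
```

View pics/s5.png

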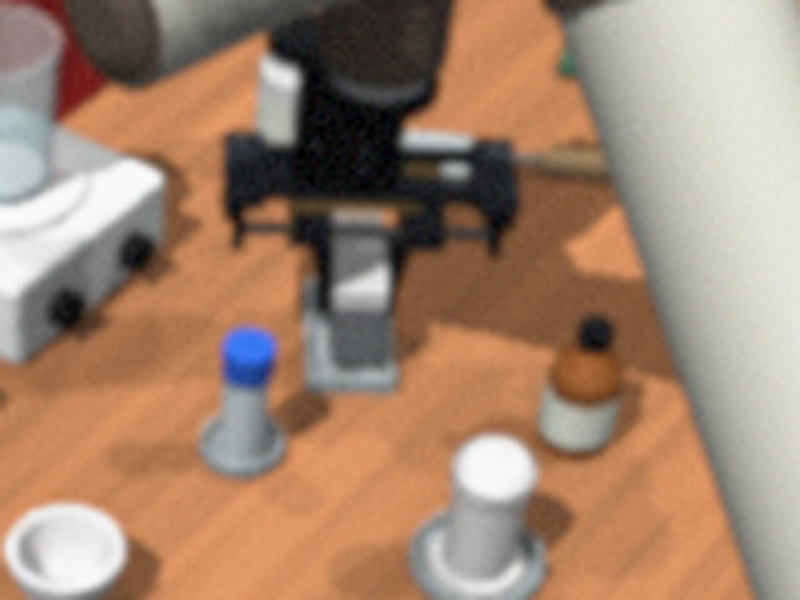

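The box (crop 360,300) is lined up over the oblong tray, so I'll lower and release it. After that, up and over to the dish.

>>> play_rows:
  commands:
    - [[0,0,-0.005,0,0,0,0.8],[0,0,-0.01,0,0,0,0.8],[0,0,-0.014,0,0,0,0.8],[0,0,-0.0165,0,0,0,0.8],[0,0,-0.0165,0,0,0,0.8]]

```text
time_s: 18.35
tcp_pos: [0.6227, -0.3009, 0.0248]
ee_rot: [[0.573, -0.82, 0.001], [-0.82, -0.573, -0.0], [0.001, -0.0, -1.0]]
wrist_force: [-1.2, 0.5, 1.6]
gripper_width: 0.395
```

>>> play_rows:
  commands:
    - [[0,0,-0.0005,0,0,0,0.65],[0,0,-0.0005,0,0,0,0.5],[0,0,-0.0005,0,0,0,0.35],[0,0,-0.0005,0,0,0,0],[0,0,-0.0005,0,0,0,0]]

```text
time_s: 18.85
tcp_pos: [0.6225, -0.3008, 0.0232]
ee_rot: [[0.573, -0.82, -0.0], [-0.82, -0.573, 0.0], [-0.0, 0.0, -1.0]]
wrist_force: [-0.3, 0.1, -0.9]
gripper_width: 0.679
```

>>> play_rows:
  commands:
    - [[0,0,0,0,0,0,0],[0,0,0,0,0,0,0],[0,0,0.04,0,0,0,0],[0,0,0.09,0,0,0,0],[0,0,0.136,0,0,0,0]]

```text
time_s: 19.35
tcp_pos: [0.6224, -0.3009, 0.1612]
ee_rot: [[0.573, -0.82, -0.0], [-0.82, -0.573, -0.0], [0.0, 0.001, -1.0]]
wrist_force: [0.3, 0.4, -0.5]
gripper_width: 0.992
```

>>> play_rows:
  commands:
    - [[-0.019,0.0315,0,0,0,-0.108,0],[-0.038,0.063,0,0,0,-0.216,0],[-0.057,0.0945,0,0,0,-0.324,0],[-0.076,0.126,0,0,0,-0.432,0],[-0.095,0.158,0,0,0,-0.54,0]]

```text
time_s: 19.85
tcp_pos: [0.5266, -0.1417, 0.1597]
ee_rot: [[0.065, -0.998, 0.0], [-0.998, -0.065, 0.0], [-0.0, -0.0, -1.0]]
wrist_force: [-0.3, 0.8, 0.3]
gripper_width: 0.996
```

>>> play_rows:
  commands:
    - [[-0.019,0.0315,0,0,0,-0.108,0],[-0.038,0.063,0,0,0,-0.216,0],[-0.057,0.0945,0,0,0,-0.324,0],[-0.076,0.126,0,0,0,-0.432,0],[-0.095,0.157,0,0,0,-0.54,0]]

```text
time_s: 20.35
tcp_pos: [0.4318, 0.0153, 0.1598]
ee_rot: [[-0.457, -0.889, 0.001], [-0.889, 0.457, 0.0], [-0.001, -0.001, -1.0]]
wrist_force: [0.5, 1.1, 0.1]
gripper_width: 1.0
```

>>> play_rows:
  commands:
    - [[0,0,0,0,0,0,0],[0,0,-0.02,0,0,0,0],[0,0,-0.04,0,0,0,0],[0,0,-0.04,0,0,0,0],[0,0,-0.04,0,0,0,0]]

```text
time_s: 20.85
tcp_pos: [0.433, 0.0139, 0.1198]
ee_rot: [[-0.453, -0.892, -0.0], [-0.892, 0.453, -0.0], [0.0, -0.0, -1.0]]
wrist_force: [-0.0, 0.9, 0.0]
gripper_width: 1.002
```

```bash
python3 -c "
from h import *
snap('side','pics/s6.png',250,110,200,150,4)"
```

```text
20.9 [0.4334 0.0141 0.1203] 1.0009232824433507 [ 0.24  0.21 -0.39]
```

View pics/s6.png

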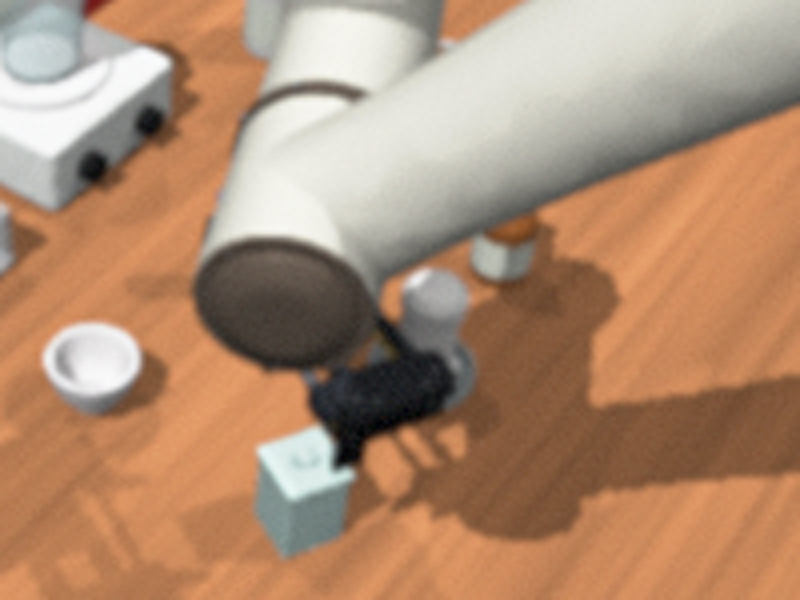

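>>> play_rows:
  commands:
    - [[0,0.001,-0.03,0,0,0,0],[0,0.001,-0.06,0,0,0,0],[0,0.001,-0.08,0,0,0,0],[0,0.001,-0.089,0,0,0,0],[0,0.001,-0.089,0,0,0,0.3]]

```text
time_s: 21.4
tcp_pos: [0.4327, 0.0151, 0.0304]
ee_rot: [[-0.453, -0.892, -0.001], [-0.892, 0.453, -0.001], [0.001, 0.001, -1.0]]
wrist_force: [-0.2, 0.1, -0.1]
gripper_width: 0.964
```

>>> play_rows:
  commands:
    - [[0,0,0,0,0,0,0.35],[0,0,0,0,0,0,0.4],[0,0,0,0,0,0,0.5],[0,0,0,0,0,0,0.65],[0,0,0,0,0,0,0.65]]

```text
time_s: 21.9
tcp_pos: [0.4327, 0.0154, 0.031]
ee_rot: [[-0.453, -0.892, 0.001], [-0.892, 0.453, 0.0], [-0.001, -0.0, -1.0]]
wrist_force: [-1.3, 0.8, 4.5]
gripper_width: 0.569
```

>>> play_rows:
  commands:
    - [[0,0,0,0,0,0,0.65],[0,0,0.015,0,0,0,0.65],[0,0,0.04,0,0,0,0.65],[0,0,0.075,0,0,0,0.65],[0,0,0.1,0,0,0,0.65]]

```text
time_s: 22.4
tcp_pos: [0.4327, 0.0153, 0.132]
ee_rot: [[-0.453, -0.892, 0.001], [-0.892, 0.453, 0.0], [-0.001, -0.001, -1.0]]
wrist_force: [0.9, -0.3, -0.8]
gripper_width: 0.572
```

>>> play_rows:
  commands:
    - [[0.0204,0.0295,0,0,0,-0.0726,0.65],[0.0408,0.059,0,0,0,-0.1452,0.65],[0.0612,0.0885,0,0,0,-0.2178,0.65],[0.0816,0.118,0,0,0,-0.29,0.65],[0.102,0.1475,0,0,0,-0.363,0.65]]

```text
time_s: 22.9
tcp_pos: [0.5347, 0.1638, 0.1299]
ee_rot: [[-0.742, -0.67, -0.001], [-0.67, 0.742, -0.0], [0.001, 0.0, -1.0]]
wrist_force: [0.3, 0.1, -1.0]
gripper_width: 0.572
```

>>> play_rows:
  commands:
    - [[0.0204,0.0295,0,0,0,-0.0726,0.65],[0.0408,0.059,0,0,0,-0.1452,0.65],[0.0612,0.0885,0,0,0,-0.2178,0.65],[0.0816,0.118,0,0,0,-0.29,0.65],[0.102,0.147,0,0,0,-0.363,0.65]]

```text
time_s: 23.4
tcp_pos: [0.6367, 0.3107, 0.1293]
ee_rot: [[-0.932, -0.363, -0.002], [-0.363, 0.932, -0.001], [0.002, -0.0, -1.0]]
wrist_force: [-0.3, -0.3, -1.8]
gripper_width: 0.567
```

>>> play_rows:
  commands:
    - [[0,0,0,0,0,0,0.65],[0,0,-0.02,0,0,0,0.65],[0,0,-0.05,0,0,0,0.65],[0,0,-0.075,0,0,0,0.65],[0,0,-0.075,0,0,0,0.65]]

```text
time_s: 23.9
tcp_pos: [0.633, 0.3072, 0.05]
ee_rot: [[-0.931, -0.365, -0.01], [-0.365, 0.931, -0.006], [0.011, -0.002, -1.0]]
wrist_force: [-1.0, 0.1, -1.7]
gripper_width: 0.572
```

```bash
python3 -c "
from h import *
snap('side','pics/s7.png',130,180,200,150,4)"
```

```text
23.95 [0.6349 0.3082 0.053 ] 0.5658789867997173 [ 0.51  0.21 -0.84]
```

View pics/s7.png

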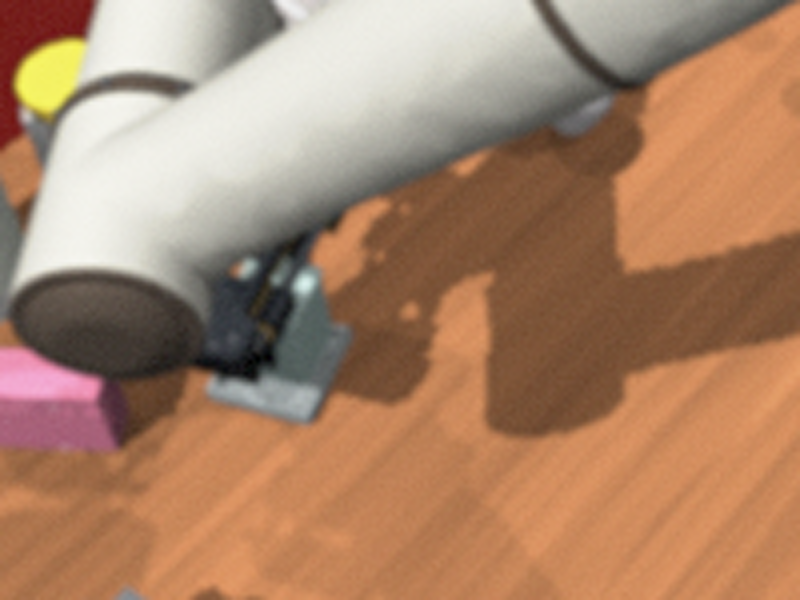

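The dish (crop 300,320) is over the square tray and squared up to it, so I'll lower it.

>>> play_rows:
  commands:
    - [[0,0,-0.007,0,0,0,0.65],[0,0,-0.013,0,0,0,0.65],[0,0,-0.018,0,0,0,0.65],[0,0,-0.021,0,0,0,0.65],[0,0,-0.0215,0,0,0,0.65]]

```text
time_s: 24.45
tcp_pos: [0.6371, 0.3101, 0.0351]
ee_rot: [[-0.93, -0.367, 0.002], [-0.367, 0.93, 0.001], [-0.002, -0.0, -1.0]]
wrist_force: [-1.5, -0.4, 3.3]
gripper_width: 0.57
```

>>> play_rows:
  commands:
    - [[0,0,-0.0005,0,0,0,0.65],[0,0,-0.0005,0,0,0,0.42],[0,0,-0.0005,0,0,0,0.35],[0,0,-0.0005,0,0,0,0.1],[0,0,-0.0005,0,0,0,0]]

```text
time_s: 24.95
tcp_pos: [0.6363, 0.3095, 0.033]
ee_rot: [[-0.931, -0.366, -0.001], [-0.366, 0.931, -0.001], [0.001, -0.0, -1.0]]
wrist_force: [0.3, -0.6, -0.6]
gripper_width: 0.754
```

>>> play_rows:
  commands:
    - [[0,0,0,0,0,0,0],[0,0,0,0,0,0,0],[0,0,0.04,0,0,0,0],[0,0,0.085,0,0,0,0],[0,0,0.13,0,0,0,0]]

```text
time_s: 25.45
tcp_pos: [0.6363, 0.3094, 0.1646]
ee_rot: [[-0.931, -0.366, -0.001], [-0.366, 0.931, -0.001], [0.001, -0.001, -1.0]]
wrist_force: [1.2, 0.9, 0.1]
gripper_width: 0.997
```

>>> play_rows:
  commands:
    - [[-0.025,-0.04,0.01,0,0,0,0],[-0.05,-0.08,0.02,0,0,0,0],[-0.075,-0.12,0.03,0,0,0,0],[-0.1,-0.16,0.03,0,0,0,0],[-0.125,-0.2,0.03,0,0,0,0]]

```text
time_s: 25.95
tcp_pos: [0.5104, 0.1083, 0.1941]
ee_rot: [[-0.93, -0.366, 0.001], [-0.366, 0.93, 0.001], [-0.001, 0.0, -1.0]]
wrist_force: [-1.1, -0.6, -0.8]
gripper_width: 0.997
```

>>> play_rows:
  commands:
    - [[-0.025,-0.04,0,0,0,0,0],[-0.05,-0.08,0,0,0,0,0],[-0.075,-0.115,0,0,0,0,0],[-0.075,-0.115,0,0,0,0,0],[-0.075,-0.115,0,0,0,0,0]]

```text
time_s: 26.45
tcp_pos: [0.4365, -0.0059, 0.1942]
ee_rot: [[-0.931, -0.365, 0.002], [-0.365, 0.931, 0.0], [-0.002, -0.0, -1.0]]
wrist_force: [0.3, 0.6, -0.2]
gripper_width: 1.003
```

```bash
python3 - <<'E'
from h import *
from station import r
a=r.capture("top");b=r.capture("side")
np.savez("top1.npz",**a)
cv2.imwrite("pics/f_top.png",cv2.resize(a["image"][130:280,150:470,::-1],None,fx=2.5,fy=2.5,interpolation=cv2.INTER_CUBIC))
cv2.imwrite("pics/f_side.png",cv2.resize(b["image"][100:320,130:430,::-1],None,fx=2.6,fy=2.6,interpolation=cv2.INTER_CUBIC))
a0=dict(np.load("top0.npz"))
for n,c in(("top",a),("side",b)):
    P=world(c)
    for k,x,y,h in(("tube",.617,-.1645,.095),("jar",.441,-.17,.099),("dish",.637,.31,.077),("box",.6225,-.3005,.069),("amber",.450,-.310,.098),("bowl",.628,.010,.048)):
        m=(np.hypot(P[...,0]-x,P[...,1]-y)<.05)&(P[...,2]>h-.013)&(P[...,2]<h+.02)
        if m.sum()>5: print(n,k,m.sum(),"z95 %.4f exp %.3f"%(np.percentile(P[m][:,2],90 if k!='dish' else 50),h),rect(P[m][:,:2]))
E
```

```text
top tube 169 z95 0.0963 exp 0.095 rect (616.3,-163.2) 33.0x31.7 long axis -45.7
top jar 353 z95 0.0987 exp 0.099 rect (441.0,-168.3) 47.7x47.4 long axis -11.9
top dish 431 z95 0.0768 exp 0.077 rect (637.4,310.2) 51.3x50.3 long axis 20.9
top box 506 z95 0.0712 exp 0.069 rect (622.9,-300.5) 83.5x34.8 long axis -54.3
top amber 90 z95 0.0993 exp 0.098 rect (452.0,-310.2) 21.3x21.0 long axis 51.5
top bowl 261 z95 0.0492 exp 0.048 rect (626.3,10.4) 71.1x66.7 long axis -0.2
side tube 47 z95 0.0979 exp 0.095 rect (617.4,-154.1) 29.4x17.7 long axis 7.1
side jar 172 z95 0.1010 exp 0.099 rect (441.3,-166.0) 48.4x43.0 long axis 48.3
side dish 369 z95 0.0791 exp 0.077 rect (636.9,311.9) 51.0x50.9 long axis 23.2
side amber 51 z95 0.1006 exp 0.098 rect (454.5,-310.9) 23.6x20.9 long axis 74.0
side bowl 219 z95 0.0505 exp 0.048 rect (627.3,12.8) 70.4x66.7 long axis -52.0
```

View pics/f_top.png

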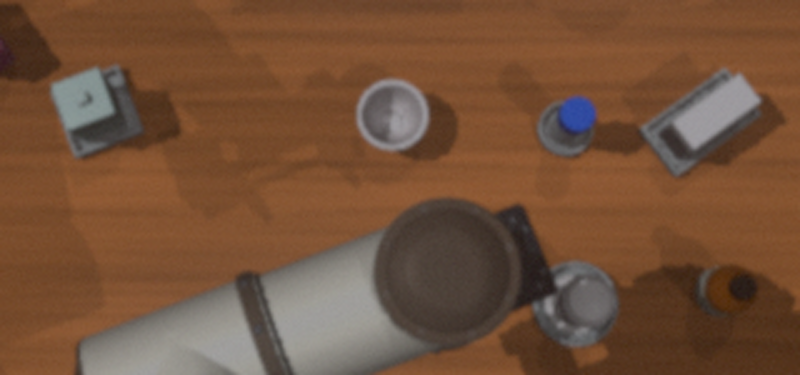

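View pics/f_side.png

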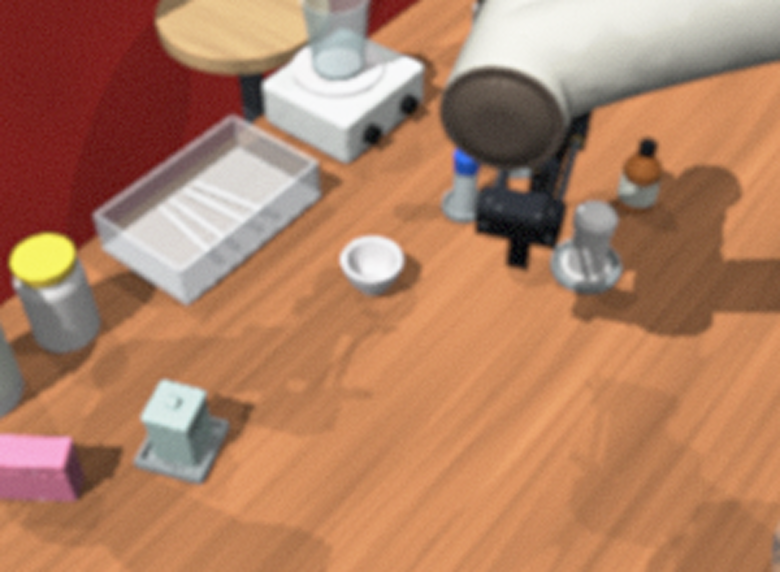

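All four stand in their trays, and both bystanders are where they were. I'll check the box's top height and level on the last picture, then hand in.

```bash
python3 - <<'E'
from h import *
from station import r
P=world(dict(np.load("top1.npz")))
for x,y,h in((.6225,-.3005,.069),(.637,.310,.077)):
    m=(np.hypot(P[...,0]-x,P[...,1]-y)<.05)&(abs(P[...,2]-h)<.012)
    Q=P[m]; f=np.linalg.lstsq(np.c_[Q[:,:2]-[x,y],np.ones(len(Q))],Q[:,2],rcond=None)[0]
    print("median",np.median(Q[:,2]).round(4),"tilt",np.hypot(*f[:2]).round(3))
    ok=np.median(Q[:,2])<h+.0025
    if not ok: break
else: print(r.finish_job())
E
```

```text
median 0.0684 tilt 0.02
median 0.0768 tilt 0.018
the job is handed in; nothing more can be done
None
```

All four containers now stand in their matching trays, and I handed the job in after about 26.5 s of robot time. No verdict was reported.

**Position:** In the last top view, all four centres were within about 2 mm of the measured tray middles. Side-view centres agreed within about 4 mm for the jar and the dish. They differed by about 10 mm for the tube, where the arm hid part of the cap. There was no side reading for the box.

**Height and level:**

| Container | Top height (m) | Expected (m) | Fitted tilt (rad) |
|---|---|---|---|
| Tube | 0.096 | 0.095 | not measured |
| Jar | 0.099 | 0.099 | not measured |
| Dish | 0.077 | 0.077 | 0.018 |
| Slide box | 0.068 | 0.069 | 0.020 |

I judged the tube and the jar upright by eye from the pictures. The side camera read 2–3 mm high on every object it measured, bystanders included, so that looks like calibration error.

**Bystanders:** The brown bottle and the bowl were where they started, to within measuring error. The pink box was not touched, and the gripper was open and clear at hand-in.

**Disagreement:** The jar was gripped at an opening of 48 mm, where its body is 44 mm, so the pads probably also caught the lid. It still lifted, carried and set down upright.

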